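# Size a steel collar on the stepped cone and file it in its bay

## Robot

A 6-joint arm with a two-finger parallel gripper is mounted at the origin on a cart in front of the work surface, level with it; the furniture and walls round the work are solid. World frame = base frame: x ahead of the robot, y to its left, z up, the work surface at z = 0. Lengths are in m, angles in rad, forces in N, time in s.
With the tool pointing down it reaches from about 0.275 to 1 m from the base axis. Payload 8.4 kg.
Tool frame: the origin (TCP) lies at the very end of the fingers, on their centre line; the grasp point (between the pads) lies 19 mm behind it (manip.pinch_z is the z of the grasp point in the tool frame, in m); z points along the fingers, y is the line along which they close (so a half turn about z gives the same grasp; the last joint's range is limited). The gripper opens to 85 mm and grips with 20 to 120 N. Pads are 22 mm wide; open, the fingers measure 114 mm over their backs; the gripper's body (76 mm by 85 mm) begins 54 mm behind the grasp point. The pads swing forward as they close: fully open they stand 13 mm farther back than shut.
Start: joints at [-1.274, 0.353, 1.633, -0, 1.155, -0.002], TCP at [0.184, -0.597, 0.231] pointing down, gripper open.
Joint ranges: [-2.63, 2.63], [-0.92, 2.1], [0.06, 2.66], [-1.3, 4.44], [0, 2.69], [-3.02, 3.02]. Speed limits (rad/s): [2.22, 2.22, 2.79, 3.14, 3.14, 3.14].

## Interface

Orientations are given as a rotation vector (axis times angle).
In Python, from station import manip gives the robot as it stands. The module is installed in compiled form; this text tells all that it offers.
- The arm moves only by the shell command python3 -m pendant 'ROWS'. ROWS is JSON, a list of rows, each an object with "gripper": the closure, from 0 (fully open) to 1 (shut); "xyz": the shift along the world's x, y, z as a fraction of full scale, a list of three; "yaw": the turn about the world's z as a fraction of full scale. A call has 1 to 10 rows; each row shifts and turns the commanded pose from where the row before left it; what a row does not reach is not made up. Full scale, the value 1, is 40 mm for a shift and 0.12 rad for a turn. A row lasts 1/10 s, in which the tool goes at most 50 mm and 8.59 degrees, less where a joint would pass 70% of its speed; a pose out of reach is approached as far as the arm can. A call with a number of a shift or a turn outside -1 to 1 is refused whole. A call with a gripper value outside its range is refused whole. The fingers move at their own pace and stop on an object; the grip force is fixed at half the most. Time passes only in rows, so rows that do not move let the fingers close. It gives the time, the measured TCP pose, the force, the opening and the grip force at its end, in the units of the state.
- manip.sense(): the state, without advancing time (a new reading comes with each control period).
- manip.grab_frame(name): name is "scene" or "top" or "wrist"; returns a dict with "color" (420x560x3 uint8, blue, green, red), "depth" (420x560 float32, m along the optical axis (not along the pixel's ray), 0 where there is no reading), "fx", "fy", "cx", "cy" (pixels), "R" (3x3) and "t" (3): a world point X has camera coordinates R X + t. Camera axes: x right, y down, z forward; pixel columns grow to the right and rows downward; lengths in m; the calibration is good to about 2 mm. A picture is of the moment at which its call begins.
- manip.finish_job(): hands the job in; it is judged then, once.
The state is a dict: "time_s": time; "joints": joint angles; "joint_velocities": joint speeds; "effort": joint torques, N m; "tool_pos": TCP position; "eef_rot": TCP orientation; "ft_force": force on the tool from outside, world axes, zero at the start; "wrist_torque": the same for the moment, N m; "grip_width": finger opening in m; "grip_force": force on a finger pad.
Only numpy, scipy, OpenCV 4.12 (cv2) and the standard library are available. Lean on these libraries where they do the work, as an engineer would, in place of code of your own. Each camera call takes 0.05 s, during which the arm holds its last target. There are 200 camera calls.

## Task

Gauge the steel collar that stands on the slip of paper: slide it down over the stepped cone until it truly stops, and press it home gently but firmly, with a push of about 10 N (never more than 20 N). See whether the band that stopped it carries one, two or three dark lines, then lift the collar off and stand it upright in the bay of the grey tray marked with the same number of studs. Leave the two other collars and the things lying about where they are.

Things in the scene. Friction and masses are not known exactly. Their poses are not given: they have to be found in the camera images.
- collar_a_mid (a point): centre (half-way up) of one of three look-alike plain steel collars (short tubes): outside 46 mm diameter, 28 mm high, z along its upright axis, 42 to 84 g. Their straight bores differ (18.5, 24.5, 30.5 mm); which this is has to be found on the cone. The one standing on the paper slip is to be gauged; the others stand on the bare worktop.
- collar_b_mid (a point): centre (half-way up) of one of three look-alike plain steel collars (short tubes): outside 46 mm diameter, 28 mm high, z along its upright axis, 42 to 84 g. Their straight bores differ (18.5, 24.5, 30.5 mm); which this is has to be found on the cone. The one standing on the paper slip is to be gauged; the others stand on the bare worktop.
- collar_c_mid (a point): centre (half-way up) of one of three look-alike plain steel collars (short tubes): outside 46 mm diameter, 28 mm high, z along its upright axis, 42 to 84 g. Their straight bores differ (18.5, 24.5, 30.5 mm); which this is has to be found on the cone. The one standing on the paper slip is to be gauged; the others stand on the bare worktop.
- slip_mid (a point): centre of the white paper slip, 100 x 120 mm, flat on the worktop; the collar to be gauged stands on its middle. The slip has no thickness to speak of.
- cone_tip (a point): top centre of the upright bare-metal stepped cone, z up, 87 mm above the worktop. A collar stops on the one shoulder that its bore does not pass: fully home, its centre is 3.3, 15.3 or 27.3 mm below this tip (stopped by the band with one, two, three dark lines). Passing smaller bands it has 1.25 mm of play all round; off centre it may catch on a shoulder that it should pass.
- mandrel: the stepped cone; origin on its axis 57 mm below the tip, z up. Down from the tip: nose 8 to 16 mm wide over 7 mm, 16 mm land, then bands 22 mm wide (one line, from 19 mm down), 28 mm (two, 31 down), 34 mm (three, 43 down), each with a 3 mm high 45 degree shoulder on top. On a rubber cushion: sinks 1 mm per 10 N, at most 4 mm. Fixed grey foot 100 x 100 x 12 mm, 42 mm boss.
- collar_a: the collar whose centre is collar_a_mid; origin at the centre of its underside, z along its axis
- collar_b: the collar whose centre is collar_b_mid; origin at the centre of its underside, z along its axis
- collar_c: the collar whose centre is collar_c_mid; origin at the centre of its underside, z along its axis
- bay_1 (a point): centre of the floor (4 mm above the worktop) of the bay marked by one round steel stud on the front lip of the fixed grey tray; z up, y along the row of bays (bay 1 at +y), x away from the marked lip. The bay is 68 x 65 mm inside, its walls rise 8 mm above its floor; the next bay is 69 mm on.
- bay_2 (a point): centre of the floor (4 mm above the worktop) of the bay marked by two studs on the front lip of the fixed grey tray; z up, y along the row of bays (bay 1 at +y), x away from the marked lip. The bay is 68 x 65 mm inside, its walls rise 8 mm above its floor; the next bay is 69 mm on.
- bay_3 (a point): centre of the floor (4 mm above the worktop) of the bay marked by three studs on the front lip of the fixed grey tray; z up, y along the row of bays (bay 1 at +y), x away from the marked lip. The bay is 68 x 65 mm inside, its walls rise 8 mm above its floor; the next bay is 69 mm on.
- tape_measure: bystander: yellow and black tape measure, 33 x 71 x 62 mm, origin under its middle
- masking_tape: bystander: roll of masking tape lying flat, 106 mm across, 25 mm high, origin under its middle
- torch: bystander: black torch lying down, 122 mm long, origin under its middle
- scissors: bystander: blue-handled scissors lying flat, 199 mm long, origin under their middle
Mind the look-alikes: they are no part of the job. Leave any purple look-alike of the collar_a alone. Leave any pink or purple look-alike of the collar_b alone.

How it is judged:
On the way:
1. the collar from the paper slip is seated squarely on its shoulder of the cone and pressed with more than 7 N (((z of collar_a_mid in the frame of cone_tip between -0.03025 and -0.02425 m and horizontal distance between collar_a_mid and cone_tip below 0.003 m and angle between collar_a_mid's own z axis and vertical below 0.12 rad and contact force between collar_a and mandrel above 7 N and horizontal distance between each of collar_a_mid, collar_b_mid, collar_c_mid and slip_mid above 0.06 m) or (z of collar_b_mid in the frame of cone_tip between -0.00625 and -0.00025 m and horizontal distance between collar_b_mid and cone_tip below 0.003 m and angle between collar_b_mid's own z axis and vertical below 0.12 rad and contact force between collar_b and mandrel above 7 N and horizontal distance between each of collar_b_mid, collar_a_mid, collar_c_mid and slip_mid above 0.06 m) or (z of collar_c_mid in the frame of cone_tip between -0.01825 and -0.01225 m and horizontal distance between collar_c_mid and cone_tip below 0.003 m and angle between collar_c_mid's own z axis and vertical below 0.12 rad and contact force between collar_c and mandrel above 7 N and horizontal distance between each of collar_c_mid, collar_a_mid, collar_b_mid and slip_mid above 0.06 m))), for 0.15 s.
At the end, for the whole second after the job is handed in: After being pressed home on the cone, the collar from the slip stands upright at rest on the floor of the bay with the right number of studs, within 18 mm of its middle; the two other collars are within 25 mm of where they stood (((horizontal distance between collar_a_mid and bay_3 below 0.018 m and z of collar_a_mid in the frame of bay_3 between 0.01 and 0.018 m and angle between collar_a_mid's own z axis and vertical below 0.1 rad and linear speed of collar_a below 0.02 m/s and distance of each of collar_b_mid, collar_c_mid from where it was at the start of the episode below 0.025 m and horizontal distance between each of collar_b_mid, collar_c_mid and slip_mid above 0.06 m) or (horizontal distance between collar_b_mid and bay_1 below 0.018 m and z of collar_b_mid in the frame of bay_1 between 0.01 and 0.018 m and angle between collar_b_mid's own z axis and vertical below 0.1 rad and linear speed of collar_b below 0.02 m/s and distance of each of collar_a_mid, collar_c_mid from where it was at the start of the episode below 0.025 m and horizontal distance between each of collar_a_mid, collar_c_mid and slip_mid above 0.06 m) or (horizontal distance between collar_c_mid and bay_2 below 0.018 m and z of collar_c_mid in the frame of bay_2 between 0.01 and 0.018 m and angle between collar_c_mid's own z axis and vertical below 0.1 rad and linear speed of collar_c below 0.02 m/s and distance of each of collar_a_mid, collar_b_mid from where it was at the start of the episode below 0.025 m and horizontal distance between each of collar_a_mid, collar_b_mid and slip_mid above 0.06 m))); the robot touches nothing.
It fails at once if the contact forces on the cone, wedging included, add up to more than 35 N (a plain push of 20 N stays below this) (contact force between mandrel and anything else above 35 N).
It fails at once if the tape measure is displaced by more than 30 mm (distance of tape_measure from where it was at the start of the episode above 0.03 m).
It fails at once if the masking tape is displaced by more than 30 mm (distance of masking_tape from where it was at the start of the episode above 0.03 m).
It fails at once if the torch is displaced by more than 30 mm (distance of torch from where it was at the start of the episode above 0.03 m).
It fails at once if the scissors is displaced by more than 30 mm (distance of scissors from where it was at the start of the episode above 0.03 m).
It also fails if it takes over 61 s, if anything falls off the work surface, if the arm or the gripper's body presses on something with over 40 N, if the wrist force passes 120 N, or if a joint passes its speed limit or range.

## Working session

There is one attempt and no reset: what is moved stays moved. The work goes in short steps, Python scripts to look and compute and a shell command to move; the robot and the scene stay as the last step left them, time stands still between calls to the robot, and variables do not carry over. Pictures are saved under pics/ and viewed, at most 11 in all, crops included, and the job is handed in when it is done.

```bash
mkdir -p pics; cat > h.py <<'E'
import numpy as np, cv2
from station import manip
def cap(n,tag):
    f=manip.grab_frame(n); np.savez(f'{tag}.npz',**f); cv2.imwrite(f'pics/{tag}.png',f['color']); return f
def load(tag): return dict(np.load(f'{tag}.npz'))
def world(f,u,v,d=None):
    """pixel -> world using depth"""
    d=f['depth'][int(v),int(u)] if d is None else d
    c=np.array([(u-f['cx'])/f['fx'],(v-f['cy'])/f['fy'],1])*d
    return f['R'].T@(c-f['t'])
def onz(f,u,v,z):
    r=f['R'].T@np.array([(u-f['cx'])/f['fx'],(v-f['cy'])/f['fy'],1]); o=-f['R'].T@f['t']
    return o+r*(z-o[2])/r[2]
E
python3 - <<'E'
from h import *
cap('top','top1');cap('scene','scene1');s=manip.sense();print(s,manip.pinch_z)
E
```

```text
{'time_s': 0.1, 'joints': array([-1.27434142e+00,  3.53585935e-01,  1.63406535e+00, -1.85277175e-06,
        1.15519270e+00, -2.38010831e-03]), 'joint_velocities': array([-1.26268949e-03, -2.31742011e-03, -2.24141152e-03,  7.79219085e-04,
        3.25624934e-04,  5.70744804e-05]), 'effort': array([ 1.04387720e-03, -6.06355476e+01, -3.42818534e+01,  6.44469651e-05,
        3.79991528e-03,  1.09301858e-06]), 'tool_pos': array([ 0.18389049, -0.59688656,  0.23062996]), 'eef_rot': array([-3.10536491e+00, -4.67481194e-01,  2.90493635e-04]), 'ft_force': array([ 1.33919702, -0.32608583,  0.00815725]), 'wrist_torque': array([-0.05432835, -0.02386142,  0.0643865 ]), 'grip_force': 0.0, 'grip_width': 0.08526697977463442} -0.0187
```

View pics/top1.png

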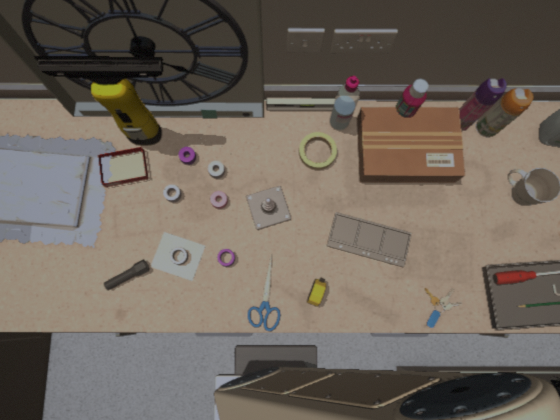

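View pics/scene1.png

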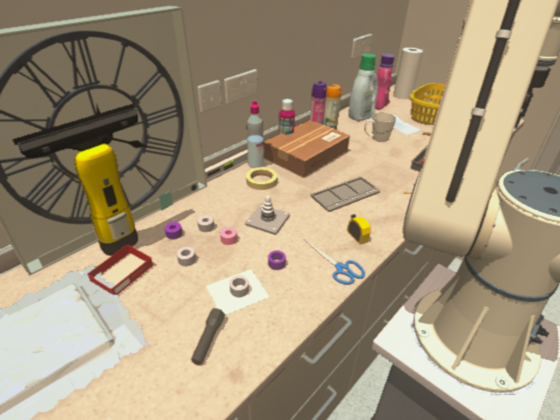

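The top view shows several rings. The steel one on the paper slip is at (179,257), with bare steel ones at (216,169) and (172,194). The pink one (219,200) and the purple ones (187,156) and (227,258) are look-alikes. The cone is at (268,206) and the tray at (369,240). Only (179,257) is steel and on the slip, so I'll confirm it in an enlarged crop.

```bash
python3 - <<'E'
from h import *
f=load('top1');c=f['color']
a=cv2.resize(c[225:290,145:245],(800,520),interpolation=cv2.INTER_CUBIC)
b=cv2.resize(c[180:275,240:420],None,fx=4.4,fy=4.4,interpolation=cv2.INTER_CUBIC)
cv2.imwrite('pics/c1.png',a);cv2.imwrite('pics/c2.png',b)
for n,u,v in [('collar',179,257),('cone',268,206),('tray',369,240),('b',216,169),('c',172,194),('purple',227,258),('pink',219,200),('torch',127,275)]:
    print(n,world(f,u,v).round(4))
for n,u,v,z in [('collar',179.5,257,.014),('cone',268,205,.087)]: print(n,onz(f,u,v,z).round(4))
# points by depth on collar top
D=f['depth'];V,U=np.mgrid[0:420,0:560]
c=np.stack([(U-f['cx'])/f['fx'],(V-f['cy'])/f['fy'],np.ones(U.shape)],-1)*D[...,None]
W=(c-f['t'])@f['R']
def box(n,u0,u1,v0,v1,z0,z1):
    w=W[v0:v1,u0:u1].reshape(-1,3);w=w[(w[:,2]>z0)&(w[:,2]<z1)]
    print(n,len(w),w.mean(0).round(4),w.min(0).round(4),w.max(0).round(4))
box('collar',165,195,243,272,.02,.035)
box('cone',255,283,193,222,.06,.1)
box('foot',240,300,180,235,.008,.016)
box('tray',320,420,205,275,.008,.02)
E
```

```text
collar [ 0.4526  0.264  -0.0034]
cone [0.5788 0.0242 0.062 ]
tray [ 0.4986 -0.2484  0.0074]
b [0.6989 0.1708 0.0052]
c [ 0.628   0.2917 -0.0019]
purple [ 4.498e-01  1.343e-01 -1.000e-04]
pink [0.6103 0.1603 0.0013]
torch [0.4018 0.392  0.0222]
collar [0.4504 0.259  0.014 ]
cone [0.5752 0.0239 0.087 ]
collar 150 [0.4529 0.2621 0.027 ] [0.4308 0.2388 0.0214] [0.4755 0.2845 0.0327]
cone 62 [0.5858 0.0254 0.0756] [0.5775 0.0137 0.0602] [0.5978 0.0348 0.0894]
foot 996 [0.5866 0.0254 0.0122] [ 0.5275 -0.0356  0.008 ] [0.6483 0.0854 0.016 ]
tray 1076 [ 0.4903 -0.2453  0.0115] [ 0.4278 -0.3594  0.008 ] [ 0.5817 -0.1284  0.0189]
```

View pics/c1.png

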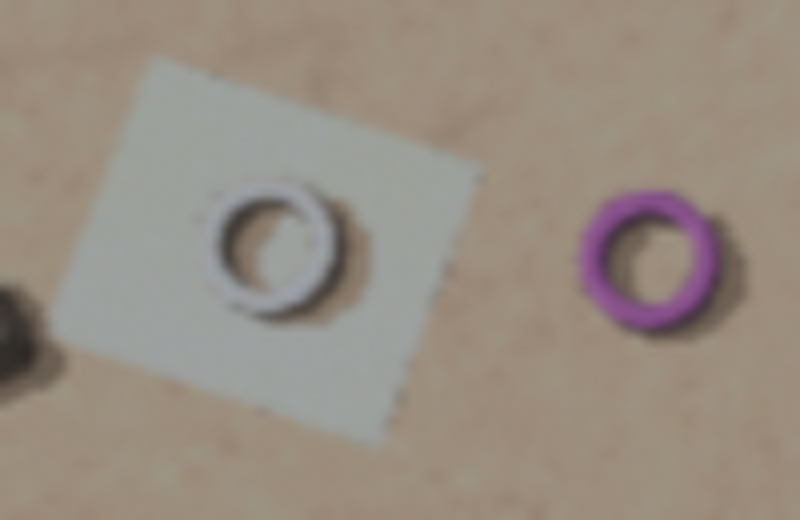

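View pics/c2.png

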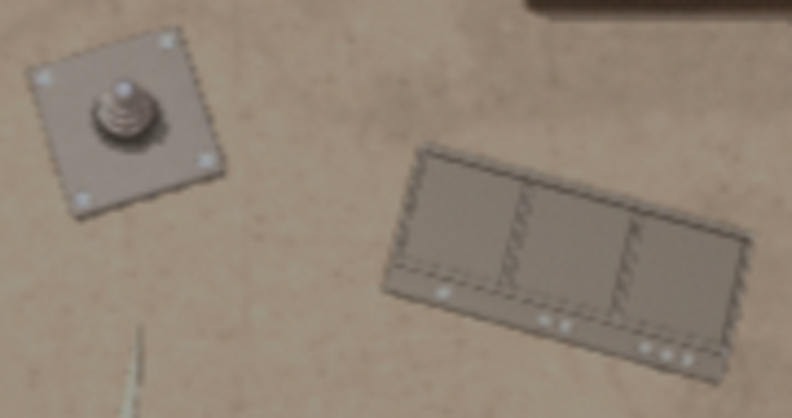

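Confirmed: the target is the steel collar on the slip. The tray studs, left to right, read 1, 2, 3. I'm moving above the collar and turning the fingers along the tray row.

```bash
python3 -m pendant '[{"gripper":0,"xyz":[0.3125,1,0],"yaw":-0.5},{"gripper":0,"xyz":[0.3125,1,0],"yaw":-0.5},{"gripper":0,"xyz":[0.3125,1,0],"yaw":-0.5},{"gripper":0,"xyz":[0.3125,1,0],"yaw":-0.5},{"gripper":0,"xyz":[0.3125,1,0],"yaw":-0.5},{"gripper":0,"xyz":[0.3125,1,0],"yaw":-0.5},{"gripper":0,"xyz":[0.3125,1,0],"yaw":-0.5},{"gripper":0,"xyz":[0.3125,1,0],"yaw":-0.5},{"gripper":0,"xyz":[0.3125,1,0],"yaw":-0.5},{"gripper":0,"xyz":[0.3125,1,0],"yaw":-0.5}]'
python3 -m pendant '[{"gripper":0,"xyz":[0.3125,1,0],"yaw":0},{"gripper":0,"xyz":[0.3125,1,0],"yaw":0},{"gripper":0,"xyz":[0.3125,1,0],"yaw":0},{"gripper":0,"xyz":[0.3125,1,0],"yaw":0},{"gripper":0,"xyz":[0.3125,1,0],"yaw":0},{"gripper":0,"xyz":[0.3125,1,0],"yaw":0},{"gripper":0,"xyz":[0.3125,0.95,0],"yaw":0},{"gripper":0,"xyz":[0.15,0.5,0],"yaw":0},{"gripper":0,"xyz":[0,0,0],"yaw":0},{"gripper":0,"xyz":[0,0,0],"yaw":0}]'
python3 - <<'E'
from h import *
cap('wrist','w1'); s=manip.sense();print(s['tool_pos'],s['eef_rot'],s['joints'])
f=load('w1'); print(-f['R'].T@f['t'])
g=load('top1')
for n,u,v,z in [('b1',345,230,.004),('b2',369.5,236.8,.004),('b3',395,244.8,.004),('tip',268.2,200,.087),('torch end',147,265,.02)]: print(n,onz(g,u,v,z).round(4))
E
```

```text
time_s: 1.1
tool_pos: [0.3089, -0.1957, 0.2312]
eef_rot: [-3.105, 0.476, -0.0]
ft_force: [0.4, -0.1, 0.6]
grip_width: 0.0852
grip_force: 0.0
time_s: 2.1
tool_pos: [0.402, 0.1006, 0.2309]
eef_rot: [3.106, -0.469, -0.002]
ft_force: [0.7, -0.2, 0.2]
grip_width: 0.0854
grip_force: 0.0
[0.40188696 0.1001085  0.23097707] [ 3.10542092e+00 -4.70528855e-01 -1.30838111e-03] [ 2.40799207e-01  1.55038111e-02  2.05538184e+00 -4.03472811e-04
  1.07175435e+00  2.11253830e+00]
[0.46495304 0.08202698 0.37458443]
b1 [ 0.5265 -0.185   0.004 ]
b2 [ 0.5079 -0.2509  0.004 ]
b3 [ 0.4862 -0.3189  0.004 ]
tip [0.5884 0.0235 0.087 ]
torch end [0.4283 0.3421 0.02  ]
```

View pics/w1.png

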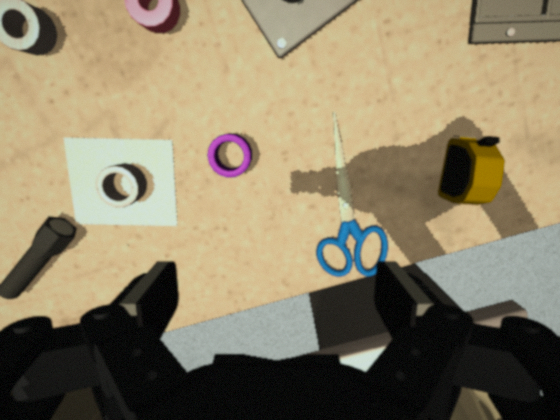

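The wrist view shows the target collar at about (122,186) on the slip, the torch end at (62,228) and the purple ring at (230,155). I'm measuring the collar's top ring from this frame.

```bash
cat >> h.py <<'E'
def cloud(f):
    V,U=np.mgrid[0:420,0:560]
    c=np.stack([(U-f['cx'])/f['fx'],(V-f['cy'])/f['fy'],np.ones(U.shape)],-1)*f['depth'][...,None]
    return (c-f['t'])@f['R']
def circ(p):
    A=np.c_[2*p[:,:2],np.ones(len(p))];s=np.linalg.lstsq(A,(p[:,:2]**2).sum(1),rcond=None)[0]
    return s[:2],np.sqrt(s[2]+s[:2]@s[:2])
def hull_circ(p):
    return cv2.minEnclosingCircle(np.float32(p[:,:2]*1000))
E
python3 - <<'E'
from h import *
f=load('w1');W=cloud(f);p=W[150:220,85:155].reshape(-1,3)
q=p[(p[:,2]>.023)&(p[:,2]<.034)]
print(len(q),q.mean(0),hull_circ(q),np.median(q[:,2]))
# image-based: white ring edges intersect z=.028
for u,v in [(122,186),(121,187)]: print(onz(f,u,v,.028))
p=W[100:270,40:200].reshape(-1,3); p=p[(p[:,2]<.01)]; print(np.median(p[:,2]))
E
```

```text
926 [0.45333817 0.26269678 0.02853587] ((452.9303283691406, 263.8154602050781), 22.96841812133789) 0.02897624201037853
[0.45235298 0.25867661 0.028     ]
[0.45166954 0.26014854 0.028     ]
0.0016259329820661403
```

```bash
python3 -m pendant '[{"gripper":0,"xyz":[0.3,0.9,0],"yaw":0},{"gripper":0,"xyz":[0.3,1,0],"yaw":0},{"gripper":0,"xyz":[0.3,1,0],"yaw":0},{"gripper":0,"xyz":[0.3,0.9,0],"yaw":0},{"gripper":0,"xyz":[0.08,0.28,-0.5],"yaw":0},{"gripper":0,"xyz":[0,0,-1],"yaw":0},{"gripper":0,"xyz":[0,0,-1],"yaw":0},{"gripper":0,"xyz":[0,0,-1],"yaw":0},{"gripper":0,"xyz":[0,0,0],"yaw":0},{"gripper":0,"xyz":[0,0,0],"yaw":0}]'
python3 - <<'E'
from h import *
f=cap('wrist','w2');W=cloud(f).reshape(-1,3)
q=W[(abs(W[:,0]-.453)<.04)&(abs(W[:,1]-.263)<.04)&(W[:,2]>.022)&(W[:,2]<.036)]
print(len(q),q.mean(0),hull_circ(q),np.median(q[:,2]))
s=manip.sense();print(s['tool_pos'])
E
```

```text
time_s: 3.15
tool_pos: [0.4537, 0.2628, 0.0917]
eef_rot: [3.105, -0.473, -0.002]
ft_force: [1.4, -0.1, 0.6]
grip_width: 0.0854
grip_force: 0.0
2187 [0.4542848  0.2638226  0.02850004] ((453.2467956542969, 263.9383544921875), 23.087095260620117) 0.02887715036178536
[0.45467922 0.26353289 0.09278508]
```

View pics/w2.png

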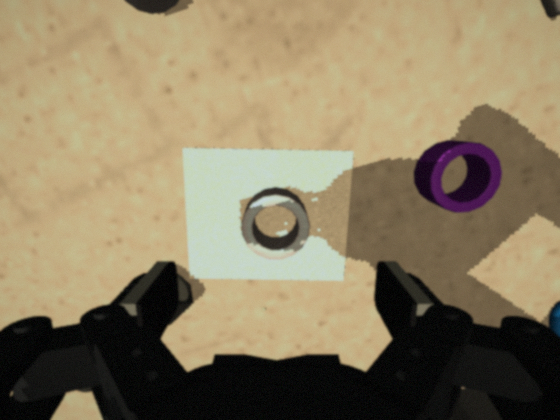

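The collar is centred between the fingers, at (275,225). I'm descending and gripping it.

```bash
python3 -m pendant '[{"gripper":0,"xyz":[-0.03,0,-0.8],"yaw":0},{"gripper":0,"xyz":[0,0,-0.8],"yaw":0},{"gripper":0,"xyz":[0,0,-0.46],"yaw":0},{"gripper":0,"xyz":[0,0,0],"yaw":0},{"gripper":1,"xyz":[0,0,0],"yaw":0},{"gripper":1,"xyz":[0,0,0],"yaw":0},{"gripper":1,"xyz":[0,0,0],"yaw":0},{"gripper":1,"xyz":[0,0,0],"yaw":0},{"gripper":1,"xyz":[0,0,0],"yaw":0},{"gripper":1,"xyz":[0,0,0],"yaw":0}]'
```

```text
time_s: 4.2
tool_pos: [0.4537, 0.2645, 0.0112]
eef_rot: [-3.104, 0.471, -0.004]
ft_force: [-2.2, -1.5, 16.8]
grip_width: 0.0437
grip_force: 58.6
```

```bash
python3 -m pendant '[{"gripper":1,"xyz":[0,0,0.1],"yaw":0},{"gripper":1,"xyz":[0,0,0.6],"yaw":0},{"gripper":1,"xyz":[0,0,1],"yaw":0},{"gripper":1,"xyz":[0,0,1],"yaw":0},{"gripper":1,"xyz":[0,0,1],"yaw":0},{"gripper":1,"xyz":[0,0,0.5],"yaw":0},{"gripper":1,"xyz":[0,0,0],"yaw":0},{"gripper":1,"xyz":[0,0,0],"yaw":0}]'
python3 - <<'E'
from h import *
f=cap('wrist','w3');s=manip.sense();T=s['tool_pos'];print(T,s['grip_width'])
W=cloud(f);m=(abs(W[...,0]-T[0])<.04)&(abs(W[...,1]-T[1])<.04)&(W[...,2]>T[2]+.005)&(W[...,2]<T[2]+.03)
v,u=np.where(m);print(u.min(),u.max(),v.min(),v.max())
cv2.imwrite('pics/w3c.png',cv2.resize(f['color'][150:350,150:410],None,fx=3,fy=3))
g=cap('scene','s3')
c=g['R']@T+g['t'];print(c[0]/c[2]*g['fx']+g['cx'],c[1]/c[2]*g['fy']+g['cy'])
E
```

```text
time_s: 5.0
tool_pos: [0.4524, 0.2639, 0.1773]
eef_rot: [-3.105, 0.471, -0.001]
ft_force: [-0.9, 0.2, -0.3]
grip_width: 0.044
grip_force: 61.3
[0.45192824 0.26357895 0.17638724] 0.044182871793577314
185 369 224 330
235.76063624419743 234.6099980698069
```

View pics/w3c.png

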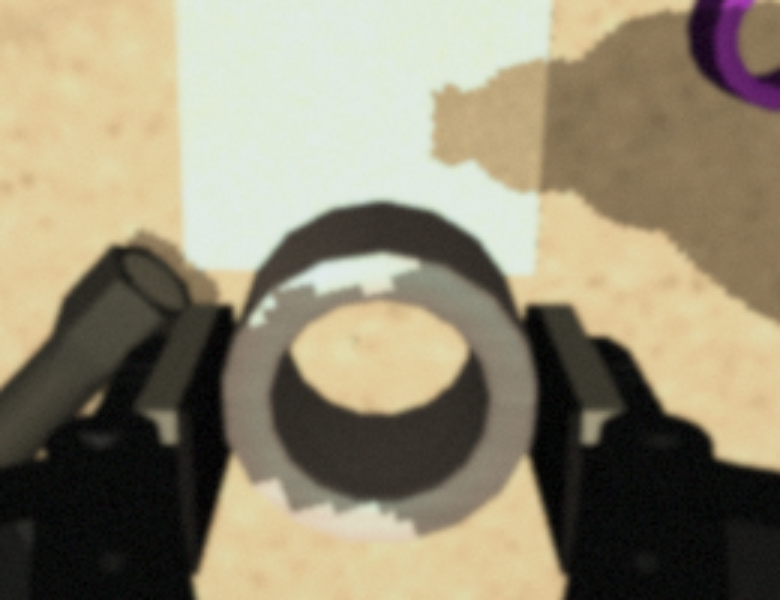

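The collar is held upright between the pads, with its top ring centred at crop (380,395), image (277,282). Next I fit its plane and centre relative to the TCP, and look up the cone from the frames I have.

```bash
cat >> h.py <<'E'
def ring(f,T,zlo,zhi,R=.0255):
    W=cloud(f).reshape(-1,3)
    q=W[(np.hypot(W[:,0]-T[0],W[:,1]-T[1])<R)&(W[:,2]>zlo)&(W[:,2]<zhi)]
    zm=np.median(q[:,2]); 
    for _ in range(4):
        P=np.linalg.lstsq(np.c_[q[:,:2]-T[:2],np.ones(len(q))],q[:,2],rcond=None)[0]
        r=q[:,2]-np.c_[q[:,:2]-T[:2],np.ones(len(q))]@P; q=q[abs(r)<.003]
    return q,P,hull_circ(q)
E
python3 - <<'E'
from h import *
f=load('w3');T=np.array([0.4519,0.2636,0.1764])
W=cloud(f)
for u,v in [(277,243),(240,282),(314,282),(277,322),(277,250)]: print(W[v,u]-T, end=' ')
q,P,c=ring(f,T,T[2]+.012,T[2]+.03)
print(len(q),P,c, (np.array(c[0])/1000-T[:2])*1000, np.median(q[:,2])-T[2])
E
```

```text
[ 0.01868584 -0.00492382  0.01896968] [0.00634537 0.01527981 0.01830941] [-0.00330354 -0.01459934  0.01754103] [-0.01606802  0.0058301   0.01923317] [ 0.01536838 -0.00389847  0.01788168] 4967 [-0.00215886 -0.00020064  0.19483151] ((452.12261962890625, 263.62274169921875), 25.464183807373047) [0.22261963 0.0227417 ] 0.018531860549672957
```

```bash
python3 -m pendant '[{"gripper":1,"xyz":[0.2,-0.6,0],"yaw":0},{"gripper":1,"xyz":[0.2,-0.9,0],"yaw":0},{"gripper":1,"xyz":[0.2,-1,0],"yaw":0},{"gripper":1,"xyz":[0.2,-1,0],"yaw":0},{"gripper":1,"xyz":[0.2,-1,0],"yaw":0},{"gripper":1,"xyz":[0.2,-0.85,0],"yaw":0},{"gripper":1,"xyz":[0,0,0],"yaw":0},{"gripper":1,"xyz":[0,0,0],"yaw":0},{"gripper":1,"xyz":[0,0,0],"yaw":0}]'
python3 - <<'E'
from h import *
f=cap('wrist','w4');s=manip.sense();T=s['tool_pos'];print(T,s['eef_rot'])
W=cloud(f).reshape(-1,3)
C=np.array([.587,.0245])
for z0,z1 in [(.009,.015),(.04,.05),(.055,.068),(.068,.080),(.080,.092)]:
    R=.08 if z1<.02 else .03
    q=W[(np.hypot(*(W[:,:2]-C).T)<R)&(W[:,2]>z0)&(W[:,2]<z1)]
    if len(q)>5:
        r=cv2.minAreaRect(np.float32(q[:,:2]*1000)); print(z0,len(q),q.mean(0).round(4),hull_circ(q),r)
e=np.array([.956,-.293]);y=np.array([.293,.956]);d=W[:,:2]-T[:2]
for lim in (.012,.018,.020):
    q=(abs(d@y)<lim)&(abs(d@e)<.035)&(W[:,2]>T[2]+.014)&(W[:,2]<T[2]+.024)
    a=d[q]@e;print(lim,q.sum(),np.percentile(a,[0,.5,99.5,100]),np.median(W[q,2])-T[2])
cv2.imwrite('pics/w4c.png',cv2.resize(f['color'][0:380,60:500],None,fx=1.55,fy=1.55))
E
```

```text
time_s: 6.0
tool_pos: [0.4998, 0.0504, 0.1761]
eef_rot: [3.106, -0.471, -0.003]
ft_force: [0.4, 0.4, -0.1]
grip_width: 0.0438
grip_force: 61.4
[0.49992274 0.05071448 0.17623667] [ 3.10615615e+00 -4.69982724e-01 -2.12071542e-03]
0.009 11143 [0.5902 0.0269 0.0131] ((588.2503051757812, 27.548131942749023), 68.85508728027344) ((588.4625854492188, 27.548080444335938), (100.30177307128906, 100.12096405029297), 17.70004653930664)
0.04 368 [0.5845 0.0279 0.0457] ((588.3303833007812, 27.602815628051758), 17.106908798217773) ((587.9688720703125, 27.431446075439453), (33.497676849365234, 33.60355758666992), 70.71879577636719)
0.055 387 [0.5856 0.0281 0.0587] ((588.3532104492188, 27.549652099609375), 14.148262023925781) ((588.2499389648438, 27.69805908203125), (27.908185958862305, 27.54833221435547), 11.212050437927246)
0.068 309 [0.5867 0.028  0.0707] ((588.48876953125, 27.606534957885742), 10.884603500366211) ((588.4985961914062, 27.682870864868164), (21.189373016357422, 21.141193389892578), 27.369674682617188)
0.08 448 [0.588  0.0276 0.0852] ((588.3392944335938, 27.5772762298584), 7.898187160491943) ((588.2508544921875, 27.545513153076172), (15.031261444091797, 15.298737525939941), 72.92669677734375)
0.012 2267 [-0.02272779 -0.02203449  0.02255755  0.02290907] 0.017338489786669076
0.018 4039 [-0.02272779 -0.02182007  0.0224317   0.02290907] 0.017370882832218132
0.02 4519 [-0.02272779 -0.02171476  0.02239842  0.02290907] 0.017385461327647456
```

View pics/w4c.png

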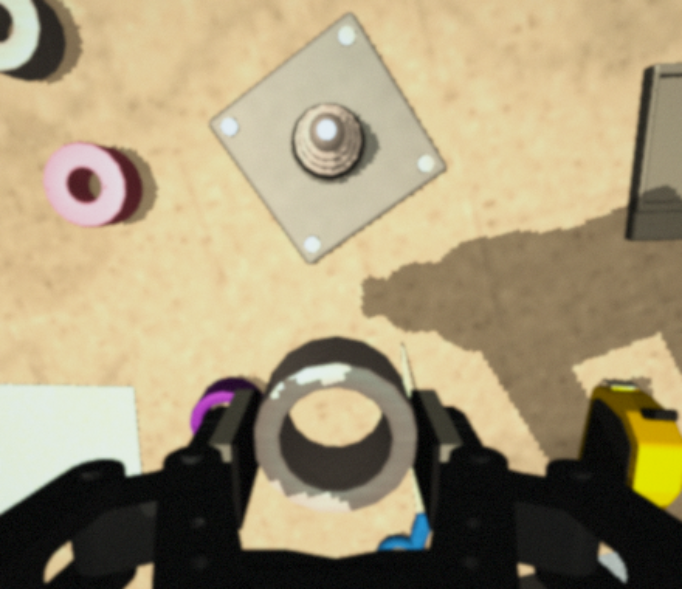

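The cone tip is at crop (327,130) and the collar at (335,437). The cone bands all agree on a centre of (0.5883, 0.0276) in camera terms. Next I get the bore's centre and size from the hole in the ring plane.

```bash
cat >> h.py <<'E'
def bore(f,T,dz=.018):
    W=cloud(f);zt=T[2]+dz;V,U=np.mgrid[0:420,0:560]
    r=np.stack([(U-f['cx'])/f['fx'],(V-f['cy'])/f['fy'],np.ones(U.shape)],-1)@f['R'];o=-f['R'].T@f['t']
    X=o+r*((zt-o[2])/r[...,2])[...,None]
    m=(np.hypot(X[...,0]-T[0],X[...,1]-T[1])<.019)&((W[...,2]<zt-.003))
    n,l,s,_=cv2.connectedComponentsWithStats(m.astype(np.uint8));k=1+s[1:,4].argmax()
    p=X[l==k]; c,rr=hull_circ(p); return (np.array(c)/1000-T[:2]),rr,(p.mean(0)[:2]-T[:2]),2*np.sqrt(len(p)/len(X[l==k])),len(p)
E
python3 - <<'E'
from h import *
for t,T in [('w4',[.4998,.0506,.1762]),('w3',[.4519,.2636,.1764])]: print(bore(load(t),np.array(T)))
E
```

```text
(array([0.00125927, 0.0001514 ]), 15.096753120422363, array([1.67911408e-03, 1.07975297e-05]), np.float64(2.0), 3464)
(array([0.00142663, 0.00059937]), 14.828076362609863, array([0.00187085, 0.00046008]), np.float64(2.0), 3358)
```

The bore is about 30 mm, so I expect the 3-line stop, to be confirmed on the cone. I'm moving above the cone.

```bash
python3 -m pendant '[{"gripper":1,"xyz":[0.6,-0.16,0],"yaw":0},{"gripper":1,"xyz":[0.8,-0.2,0],"yaw":0},{"gripper":1,"xyz":[0.6,-0.16,0],"yaw":0},{"gripper":1,"xyz":[0.2,-0.05,-0.2],"yaw":0},{"gripper":1,"xyz":[0,0,-0.6],"yaw":0},{"gripper":1,"xyz":[0,0,-0.6],"yaw":0},{"gripper":1,"xyz":[0,0,0],"yaw":0},{"gripper":1,"xyz":[0,0,0],"yaw":0},{"gripper":1,"xyz":[0,0,0],"yaw":0}]'
python3 - <<'E'
from h import *
f=cap('wrist','w5');s=manip.sense();T=s['tool_pos'];print(T,s['eef_rot'],s['ft_force'])
W=cloud(f).reshape(-1,3)
for z0,z1 in [(.080,.092)]:
    q=W[(np.hypot(*(W[:,:2]-[.5883,.0276]).T)<.02)&(W[:,2]>z0)&(W[:,2]<z1)]
    print(len(q),hull_circ(q) if len(q)>5 else '')
E
```

```text
time_s: 6.95
tool_pos: [0.5889, 0.0276, 0.1219]
eef_rot: [-3.106, 0.47, -0.002]
ft_force: [-0.1, -0.1, -0.5]
grip_width: 0.044
grip_force: 61.4
[0.58909942 0.02748128 0.1221309 ] [-3.10576208e+00  4.70543859e-01 -2.76038017e-03] [ 0.53178787 -0.07534218 -0.59559814]
7 ((581.6665649414062, 30.1466007232666), 1.7963067293167114)
```

```bash
python3 -m pendant '[{"gripper":1,"xyz":[-0.03,0,-0.2],"yaw":0},{"gripper":1,"xyz":[0,0,-0.3],"yaw":0},{"gripper":1,"xyz":[0,0,-0.3],"yaw":0},{"gripper":1,"xyz":[0,0,-0.2],"yaw":0},{"gripper":1,"xyz":[0,0,0],"yaw":0}]'
python3 -m pendant '[{"gripper":1,"xyz":[0,0,-0.05],"yaw":0},{"gripper":1,"xyz":[0,0,-0.05],"yaw":0},{"gripper":1,"xyz":[0,0,0],"yaw":0}]'
python3 -m pendant '[{"gripper":1,"xyz":[0,0,-0.05],"yaw":0},{"gripper":1,"xyz":[0,0,0],"yaw":0}]'
```

```text
time_s: 7.5
tool_pos: [0.5861, 0.027, 0.079]
eef_rot: [3.105, -0.471, -0.005]
ft_force: [0.3, -0.3, -0.9]
grip_width: 0.0442
grip_force: 61.4
time_s: 7.8
tool_pos: [0.5874, 0.0271, 0.0769]
eef_rot: [-3.106, 0.471, -0.0]
ft_force: [-0.0, 0.8, 0.1]
grip_width: 0.044
grip_force: 61.4
time_s: 8.0
tool_pos: [0.5873, 0.0271, 0.0749]
eef_rot: [-3.106, 0.471, -0.0]
ft_force: [-0.6, -0.1, -1.7]
grip_width: 0.0436
grip_force: 61.4
```

```bash
for i in 1 2; do python3 -m pendant '[{"gripper":1,"xyz":[0,0,-0.05],"yaw":0},{"gripper":1,"xyz":[0,0,-0.05],"yaw":0},{"gripper":1,"xyz":[0,0,0],"yaw":0}]' | grep -v -e eef -e grip; done
python3 -m pendant '[{"gripper":1,"xyz":[0,0,-0.05],"yaw":0},{"gripper":1,"xyz":[0,0,0],"yaw":0}]'
```

```text
time_s: 8.3
tool_pos: [0.5871, 0.0271, 0.0706]
ft_force: [-0.7, -0.0, -0.7]
time_s: 8.6
tool_pos: [0.5872, 0.0271, 0.0666]
ft_force: [0.6, -0.1, -0.5]
time_s: 8.8
tool_pos: [0.5873, 0.0271, 0.0647]
eef_rot: [-3.106, 0.471, 0.0]
ft_force: [0.5, 0.4, 0.3]
grip_width: 0.0436
grip_force: 61.4
```

```bash
for i in 1 2; do python3 -m pendant '[{"gripper":1,"xyz":[0,0,-0.05],"yaw":0},{"gripper":1,"xyz":[0,0,0],"yaw":0}]' | grep -v -e eef -e grip; done
python3 -m pendant '[{"gripper":1,"xyz":[0,0,-0.05],"yaw":0},{"gripper":1,"xyz":[0,0,0],"yaw":0}]'
```

```text
time_s: 9.0
tool_pos: [0.5873, 0.0271, 0.0627]
ft_force: [0.3, 0.1, -0.9]
time_s: 9.2
tool_pos: [0.5873, 0.0271, 0.0607]
ft_force: [1.1, -0.5, -0.1]
time_s: 9.4
tool_pos: [0.5873, 0.0271, 0.0587]
eef_rot: [-3.106, 0.471, -0.0]
ft_force: [1.0, 0.3, -0.6]
grip_width: 0.0439
grip_force: 61.4
```

```bash
for i in 1 2 3; do python3 -m pendant '[{"gripper":1,"xyz":[0,0,-0.025],"yaw":0},{"gripper":1,"xyz":[0,0,0],"yaw":0}]' | grep -v -e eef -e grip; done
```

```text
time_s: 9.6
tool_pos: [0.5873, 0.0271, 0.0578]
ft_force: [-0.3, -0.4, -0.8]
time_s: 9.8
tool_pos: [0.5875, 0.0271, 0.057]
ft_force: [0.5, -0.4, 2.2]
time_s: 10.0
tool_pos: [0.5877, 0.0271, 0.0562]
ft_force: [1.1, 0.6, 4.7]
```

```bash
for i in 1 2; do python3 -m pendant '[{"gripper":1,"xyz":[0,0,-0.012],"yaw":0},{"gripper":1,"xyz":[0,0,-0.008],"yaw":0},{"gripper":1,"xyz":[0,0,0],"yaw":0}]' | grep -v -e grip; done
```

```text
time_s: 10.3
tool_pos: [0.5878, 0.0271, 0.0556]
eef_rot: [-3.106, 0.471, -0.002]
ft_force: [-0.2, 0.4, 6.6]
time_s: 10.6
tool_pos: [0.5879, 0.0271, 0.0552]
eef_rot: [-3.106, 0.471, -0.002]
ft_force: [-0.4, -0.3, 11.8]
```

```bash
python3 -m pendant '[{"gripper":1,"xyz":[0,0,0],"yaw":0},{"gripper":1,"xyz":[0,0,0],"yaw":0},{"gripper":1,"xyz":[0,0,0],"yaw":0},{"gripper":1,"xyz":[0,0,0],"yaw":0}]'
python3 - <<'E'
from h import *
f=cap('wrist','w6');g=cap('scene','s6');s=manip.sense();T=s['tool_pos'];print(T,s['ft_force'])
W=cloud(f).reshape(-1,3)
q=W[(np.hypot(*(W[:,:2]-[.5885,.0275]).T)<.009)&(W[:,2]>.072)&(W[:,2]<.1)]; print('tip',len(q),hull_circ(q),q[:,2].max())
e=np.array([.956,-.293]);d=W[:,:2]-T[:2];y=np.array([.293,.956])
q=(abs(d@y)<.018)&(abs(d@e)<.03)&(W[:,2]>.066)&(W[:,2]<.078)&(np.hypot(*d.T)>.014)
a=d[q]@e;print(q.sum(),np.percentile(a,[.5,99.5]),np.median(W[q,2]),[np.median(W[q][m,2]) for m in (a>.01,a<-.01)])
a=cv2.resize(f['color'][200:380,160:400],None,fx=2.3,fy=2.3,interpolation=cv2.INTER_CUBIC)
b=cv2.resize(g['color'][160:265,215:320],(414,414),interpolation=cv2.INTER_CUBIC)
b=cv2.resize(b,(a.shape[0]*1,a.shape[0]))
cv2.imwrite('pics/c6.png',np.hstack([a,b])[:, :800] if a.shape[1]+b.shape[1]<=800 else cv2.resize(np.hstack([a,b]),(800,345)))
E
```

```text
time_s: 11.0
tool_pos: [0.5879, 0.0271, 0.0552]
eef_rot: [-3.106, 0.471, -0.002]
ft_force: [-1.3, 0.0, 9.7]
grip_width: 0.044
grip_force: 62.4
[0.58786962 0.02712332 0.0551908 ] [-0.39750163  0.03724338 11.57705385]
tip 1387 ((588.9557495117188, 27.371856689453125), 8.323429107666016) 0.0882718363084313
4519 [-0.02194839  0.02250743] 0.07271433260741852 [np.float64(0.07297898360768629), np.float64(0.07245921724714544)]
```

View pics/c6.png

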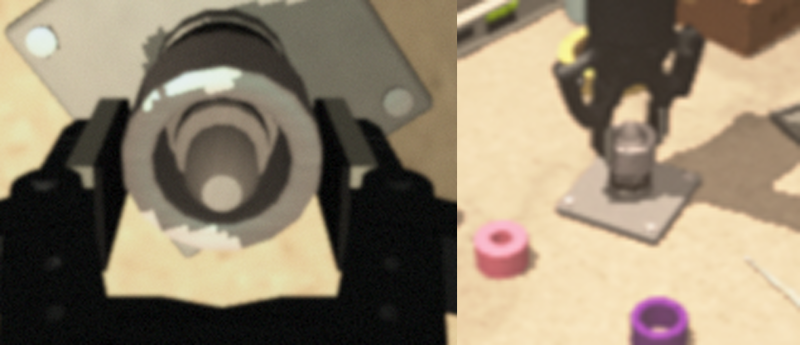

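The collar is seated level: its top is at 0.0727, so its centre is 27.3 mm below the tip, which is the three-line band. The push was about 11 N. Now I lift it off and go to bay 3.

```bash
python3 -m pendant '[{"gripper":1,"xyz":[0,0,0.05],"yaw":0},{"gripper":1,"xyz":[0,0,0.2],"yaw":0},{"gripper":1,"xyz":[0,0,0.5],"yaw":0},{"gripper":1,"xyz":[0,0,0.5],"yaw":0},{"gripper":1,"xyz":[0,0,0.8],"yaw":0},{"gripper":1,"xyz":[0,0,0.8],"yaw":0},{"gripper":1,"xyz":[0,0,0.2],"yaw":0},{"gripper":1,"xyz":[0,0,0],"yaw":0}]'
python3 -m pendant '[{"gripper":1,"xyz":[-0.3,-0.6,0],"yaw":0},{"gripper":1,"xyz":[-0.4,-0.9,0],"yaw":0},{"gripper":1,"xyz":[-0.45,-1,0],"yaw":0},{"gripper":1,"xyz":[-0.45,-1,0],"yaw":0},{"gripper":1,"xyz":[-0.45,-1,0],"yaw":0},{"gripper":1,"xyz":[-0.45,-1,0],"yaw":0},{"gripper":1,"xyz":[-0.45,-1,0],"yaw":0},{"gripper":1,"xyz":[-0.45,-1,0],"yaw":0},{"gripper":1,"xyz":[-0.3,-0.7,0],"yaw":0},{"gripper":1,"xyz":[0,0,0],"yaw":0}]'
python3 - <<'E'
from h import *
f=cap('wrist','w7');s=manip.sense();print(s['tool_pos'],s['eef_rot'])
W=cloud(f);m=(W[...,2]>.009)&(W[...,2]<.016)&(W[...,0]>.38)&(W[...,0]<.64)&(W[...,1]>-.42)&(W[...,1]<-.11)
p=W[m]; print(m.sum(),cv2.minAreaRect(np.float32(p[:,:2]*1000)))
E
```

```text
time_s: 11.9
tool_pos: [0.5877, 0.0271, 0.1774]
eef_rot: [-3.106, 0.471, -0.003]
ft_force: [-0.5, -0.5, -1.5]
grip_width: 0.0439
grip_force: 62.2
time_s: 12.9
tool_pos: [0.4368, -0.3032, 0.1744]
eef_rot: [-3.105, 0.476, 0.005]
ft_force: [-0.6, 0.9, -0.4]
grip_width: 0.0441
grip_force: 62.2
[ 0.4374744  -0.3016146   0.17444991] [-3.10390612  0.47596841  0.004489  ]
8741 ((453.22125244140625, -231.61485290527344), (212.62071228027344, 196.24423217773438), 74.48490905761719)
```

View pics/w7.png

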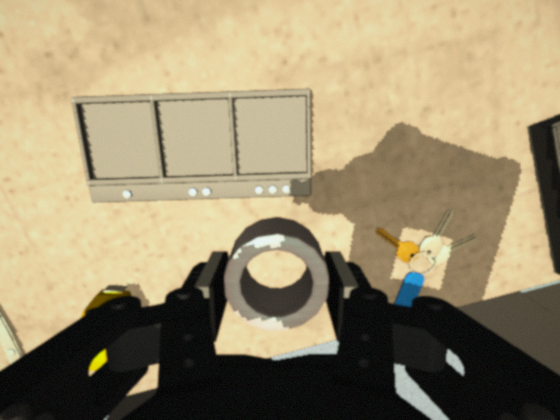

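The tray's bay 3 (three studs at 259–286,190) has its floor centre at about (273,136).

```bash
python3 - <<'E'
from h import *
f=load('w7')
for u,v in [(273,136),(197,138),(121,141)]: print(onz(f,u,v,.004).round(4),world(f,u,v).round(4))
E
```

```text
[ 0.49   -0.3158  0.004 ] [ 0.49   -0.3159  0.0043]
[ 0.5095 -0.2475  0.004 ] [ 0.5095 -0.2475  0.004 ]
[ 0.5283 -0.1785  0.004 ] [ 0.5281 -0.1794  0.0058]
```

```bash
python3 -m pendant '[{"gripper":1,"xyz":[0.65,-0.17,0],"yaw":0},{"gripper":1,"xyz":[0.66,-0.17,0],"yaw":0},{"gripper":1,"xyz":[0,0,-0.6],"yaw":0},{"gripper":1,"xyz":[0,0,-0.9],"yaw":0},{"gripper":1,"xyz":[0,0,-1],"yaw":0},{"gripper":1,"xyz":[0,0,-0.9],"yaw":0},{"gripper":1,"xyz":[0,0,-0.34],"yaw":0},{"gripper":1,"xyz":[0,0,0],"yaw":0},{"gripper":1,"xyz":[0,0,0],"yaw":0}]'
python3 -m pendant '[{"gripper":1,"xyz":[0,0,-0.1],"yaw":0},{"gripper":1,"xyz":[0,0,-0.08],"yaw":0},{"gripper":1,"xyz":[0,0,0],"yaw":0},{"gripper":1,"xyz":[0,0,0],"yaw":0}]'
```

```text
time_s: 13.85
tool_pos: [0.4923, -0.3143, 0.0273]
eef_rot: [3.106, -0.471, 0.001]
ft_force: [0.3, -0.1, -1.5]
grip_width: 0.0438
grip_force: 62.2
time_s: 14.25
tool_pos: [0.4918, -0.3147, 0.02]
eef_rot: [3.106, -0.471, 0.001]
ft_force: [-0.2, -0.5, -0.3]
grip_width: 0.0438
grip_force: 62.2
```

```bash
for i in 1 2 3; do python3 -m pendant '[{"gripper":1,"xyz":[0,0,-0.04],"yaw":0},{"gripper":1,"xyz":[0,0,0],"yaw":0}]' | grep -e tool -e ft; done
```

```text
tool_pos: [0.4916, -0.3145, 0.0178]
ft_force: [0.7, -0.5, -0.8]
tool_pos: [0.4916, -0.3145, 0.0161]
ft_force: [0.7, 0.9, -0.5]
tool_pos: [0.4917, -0.3146, 0.0153]
ft_force: [-1.6, 1.6, 9.1]
```

The collar is on the floor. I'm releasing it and rising.

```bash
python3 -m pendant '[{"gripper":0.4,"xyz":[0,0,0],"yaw":0},{"gripper":0.2,"xyz":[0,0,0],"yaw":0},{"gripper":0,"xyz":[0,0,0],"yaw":0},{"gripper":0,"xyz":[0,0,0],"yaw":0},{"gripper":0,"xyz":[0,0,0.2],"yaw":0},{"gripper":0,"xyz":[0,0,0.6],"yaw":0},{"gripper":0,"xyz":[0,0,1],"yaw":0},{"gripper":0,"xyz":[0,0,1],"yaw":0},{"gripper":0,"xyz":[0,0,1],"yaw":0},{"gripper":0,"xyz":[0,0,0],"yaw":0}]'
python3 - <<'E'
from h import *
cap('wrist','w8');g=cap('top','top8')
f=load('w8');print(manip.sense()['tool_pos'],manip.sense()['grip_width'])
q,P,c=ring(f,np.array([.4905,-.3150,0]),.026,.040,.03);print(len(q),P,c,np.median(q[:,2]))
W=cloud(f);print(W.shape);cv2.imwrite('pics/c8.png',np.vstack([cv2.resize(f['color'][100:310,140:420],(400,300)),cv2.resize(g['color'][130:310,90:420],(400,218))]))
E
```

```text
time_s: 15.85
tool_pos: [0.4946, -0.3164, 0.173]
eef_rot: [3.102, -0.471, 0.014]
ft_force: [0.9, 0.1, 0.3]
grip_width: 0.0859
grip_force: 0.0
[ 0.49219762 -0.31484283  0.16819479] 0.0851641566464577
1126 [-0.00172623  0.00191822  0.0329157 ] ((491.5798645019531, -314.0015563964844), 22.843128204345703) 0.03299648715056122
(420, 560, 3)
```

View pics/c8.png

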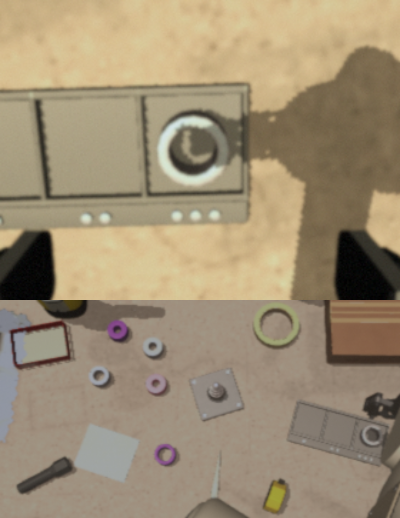

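The collar stands level in bay 3, about 2 mm from its middle (ring at (193,150), three studs below). The other collars and objects haven't moved. Handing in.

```bash
python3 -c "
from station import manip
print(manip.finish_job())"
```

```text
the job is handed in; nothing more can be done
None
```

The collar from the slip seated on the three-line band under a push of about 11 N, and now stands upright about 2 mm from the middle of bay 3; the job is handed in, with no verdict returned.

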